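Seat the risen drill bush and swing its keeper over it

TASK

One of the four drill bushes in the drill jig has ridden up out of the plate, and its keeper is swung aside. Press that bush fully home with your fingertips, gently, then push its keeper round by the thumb knob until it is against its stop with its nose over the bush's flange, and withdraw. Only press and push: lift nothing, and do not touch the other three bushes and their keepers or disturb the things lying about.

Things in the scene. Friction and masses are not known exactly. Their poses are not given: they have to be found in the camera images.
- jig: plate drill jig, fixed to the bench. Origin: centre of its underside; local x points away from the robot, y left, z up. Base 150 x 300 x 10 mm; the steel drill plate above it is 140 (x) x 290 (y) mm, its top 60 mm over the bench. Four like drill stations stand in a row at x = +28 mm, y = +105, +35, -35, -105 mm; which is where varies.
- station1: the station whose bush has ridden up. Origin: on the bush's axis, on the plate's top; axes parallel to the jig's. A headed drill bush stands at the origin, the pivot of its swing keeper at local x = -46 mm; the keeper and its knob reach to x = -81 mm when closed. Station, bush and keeper may be loaded with at most 40 N. All four stations have these sizes.
- bush1_top (a point): centre of the flat top of the risen bush's knurled collar (22 mm across, bore 10 mm); moves with the bush. The collar's top is 20 mm above the plate when the bush is home, 28 to 31 mm at the start. Below the collar the bush has a flange 34 mm across and 5 mm thick.
- bush1 (a joint): height by which that bush stands proud (m): 0 = home, flange on the plate; 0.008 to 0.011 at the start. It slides down its liner with about 4 to 6 N on its top, then stops hard, and stays where it is left.
- pivot1 (a point): pivot (vertical axis) of that bush's keeper, on the bar's top, 13.5 mm above the plate. The keeper is a flat bar 12 mm wide, 7 mm thick; its nose reaches 33.5 mm from the pivot, its tail carries the thumb knob. Pivot screw head: 13 mm across, top 16.5 mm above the plate.
- keeper1_knob (a point): centre of the top of that keeper's thumb knob, an upright round post 10 mm across, 30 mm from the pivot, standing from the bar's top (13.5 mm above the plate) to 42.5 mm above the plate; moves with the keeper
- keeper1 (a joint): swing of that keeper (rad): 0 = against its stop, nose over the flange, knob on the station's -x side of the pivot; grows counter-clockwise from above; 0.7 to 0.95 at the start, so the knob then stands to the right (-y) as well. About 2 N at the knob moves it; it stays where left; its nose jams on the flange if the bush still stands proud.
- station2: a station like station1 (same frame and sizes), its bush home and its keeper closed; to be left alone
- bush2 (a joint): height by which the bush of station2 stands proud (m), 0 at the start
- keeper2 (a joint): swing of the keeper of station2 (rad), 0 at the start
- station3: a station like station1 (same frame and sizes), its bush home and its keeper closed; to be left alone
- bush3 (a joint): height by which the bush of station3 stands proud (m), 0 at the start
- keeper3 (a joint): swing of the keeper of station3 (rad), 0 at the start
- station4: a station like station1 (same frame and sizes), its bush home and its keeper closed; to be left alone
- bush4 (a joint): height by which the bush of station4 stands proud (m), 0 at the start
- keeper4 (a joint): swing of the keeper of station4 (rad), 0 at the start
- spare_bush: spare drill bush, loose, standing upside down on the bench right of the jig, 34 mm across, 40 mm tall; a bystander
- brush: parts brush, 218 mm long, lying in front of the jig; a bystander
- oiler: small oil bottle, 29 mm across, 90 mm tall, standing left of the jig; a bystander
- caliper: digital caliper, 251 mm long, lying on the right; a bystander
- marker: black marker, 130 mm long, lying front right; a bystander
- nut_m20: large hexagon nut, 33 mm across, lying front left; a bystander

How it is judged:
On the way:
1. the risen bush is pressed home while its keeper is still swung aside (value of joint bush1 below 0.0015 m and value of joint keeper1 above 0.4 rad), for 0.2 s.
At the end, for the whole second after the job is handed in: the risen bush is home (within 1.5 mm), its keeper is against its stop (within 0.1 rad), and the other bushes (2 mm) and keepers (0.08 rad) are still home and closed (value of joint bush1 below 0.0015 m and value of joint keeper1 below 0.1 rad and value of joint each of bush2, bush3, bush4 below 0.002 m and value of joint each of keeper2, keeper3, keeper4 below 0.08 rad); the robot touches nothing.
It fails at once if the risen bush is lifted (more than 13.5 mm proud) (value of joint bush1 above 0.0135 m).
It fails at once if the station, its bush or its keeper is pushed with more than 40 N (contact force between anything else and station1 above 40 N).
It fails at once if another station's bush or keeper is touched (more than 1 N) (contact force between anything else and station2 above 1 N or contact force between anything else and station3 above 1 N or contact force between anything else and station4 above 1 N).
It fails at once if a thing lying about is moved by more than 15 mm (distance of any of spare_bush, brush, oiler, caliper, marker, nut_m20 from where it was at the start of the episode above 0.015 m).
It also fails if it takes over 40 s, if anything falls off the work surface, if the arm or the gripper's body presses on something with over 40 N, if the wrist force passes 120 N, or if a joint passes its speed limit or range.

ROBOT

A 6-joint arm with a two-finger parallel gripper is mounted at the origin on a cart in front of the work surface, level with it; the furniture and walls round the work are solid. World frame = base frame: x ahead of the robot, y to its left, z up, the work surface at z = 0. Lengths are in m, angles in rad, forces in N, time in s.
With the tool pointing down it reaches from about 0.325 to 0.775 m from the base axis. Payload 5.5 kg.
Tool frame: the origin (TCP) lies between the finger pads; the fingertips stand 8 mm ahead of it and the grasp point (between the pads) lies 11 mm behind it (tcp_to_tips is the distance from the TCP to the fingertips, in m); z points along the fingers, y is the line along which they close (so a half turn about z gives the same grasp; the last joint's range is limited). The gripper opens to 88 mm and grips with 3 to 60 N. Pads are 20 mm wide; open, the fingers measure 115 mm over their backs; the gripper's body (75 mm by 178 mm) begins 61 mm behind the grasp point.
Start: joints at [-1.171, 0.091, 1.231, -0, 1.82, -0.057], TCP at [0.265, -0.538, 0.231] pointing down, gripper open.
Joint ranges: [-2.87, 2.87], [-0.86, 2.18], [0.17, 2.46], [-1.51, 4.65], [0.06, 2.69], [-2.65, 2.65]. Speed limits (rad/s): [2.57, 2.57, 3.01, 3.14, 3.14, 3.14].

INTERFACE

Orientations are given as a unit quaternion [w, x, y, z].
In Python, from bench import * gives the robot as it stands. Calls block until the motion is done:
- move_to(position, orientation): joint-space move of the TCP to a pose.
- move_l(position, speed=0.15, orientation=None): straight line of the TCP; orientation=None keeps the orientation; speed is the mean speed in m/s.
- movej(angles): joint-space move.
- gripper_open() and close(): open the fingers fully, or close them until they stop; the grip force is fixed at half the most.
- hold(seconds).
- inverse_kinematics(position, orientation): joint angles nearest the present ones, or None.
- state(): the state.
- get_image(name): name is "scene" or "top" or "wrist"; returns a dict with "frame" (480x640x3 uint8, blue, green, red), "depth" (480x640 float32, m along the optical axis (not along the pixel's ray), 0 where there is no reading), "camera_matrix" (3x3 intrinsics, pixels), "view" (4x4, takes a point from world to camera coordinates). Camera axes: x right, y up, looking along -z (the intrinsics and any distortion apply to the point x, -y, -z); pixel columns grow to the right and rows downward; lengths in m; the calibration is good to about 2 mm. A picture is of the moment at which its call begins.
A pose or a line that the arm cannot do raises IKError and nothing moves.
- job_done(): hands the job in; it is judged then, once.
The state is a dict: "time": time; "joint_pos": joint angles; "dq": joint speeds; "joint_torque": joint torques, N m; "ee_pos": TCP position; "ee_rot": TCP orientation; "ft_force": force on the tool from outside, world axes, zero at the start; "moment": the same for the moment, N m; "finger_gap": finger opening in m; "finger_force": force on a finger pad.
Only numpy, scipy, OpenCV 4.12 (cv2) and the standard library are available. Lean on these libraries where they do the work, as an engineer would, in place of code of your own. Each camera call takes 0.05 s, during which the arm holds its last target. There are 200 camera calls.

## Working session

There is one attempt and no reset: what is moved stays moved. The work goes in short steps, each a Python script; the robot and the scene stay as the last script left them, time stands still between calls to the robot, and variables do not carry over. Pictures are saved under pics/ and viewed, at most 10 in all, crops included, and the job is handed in when it is done.

```bash
mkdir -p pics; ls; python3 - <<'E'
from bench import *
import cv2,numpy as np
s=state();print(s['time'],s['ee_pos'],s['ee_rot'],s['finger_gap'])
for n in("top","scene"):
    im=get_image(n);cv2.imwrite(f'pics/{n}0.png',im['frame']);np.savez(f'{n}0.npz',**im)
    print(n,im['camera_matrix'].tolist(),np.round(im['view'],4).tolist(),(im['depth']>0).mean(),im.keys())
E
```

```text
pics
0.0 [ 0.26453    -0.53820535  0.22954159] [-9.53476193e-04  9.74030822e-01  2.26413374e-01 -1.77994175e-04] 0.08778593945084574
top [[591.8143909591377, 0.0, 316.47724787928024], [0.0, 591.8143909591377, 241.17100200391124], [0.0, 0.0, 1.0]] [[0.0068, -0.9999, -0.0156, -0.0709], [0.9983, 0.0059, 0.0581, -0.5073], [-0.058, -0.0159, 0.9982, -1.3211], [0.0, 0.0, 0.0, 1.0]] 0.99611328125 dict_keys(['frame', 'depth', 'camera_matrix', 'view'])
scene [[450.288685905439, 0.0, 317.46945255456126], [0.0, 450.288685905439, 242.24689870642723], [0.0, 0.0, 1.0]] [[-0.6835, -0.7298, -0.0175, 0.2939], [0.4286, -0.4206, 0.7997, -0.3363], [-0.5909, 0.539, 0.6002, -0.7108], [0.0, 0.0, 0.0, 1.0]] 0.9959147135416667 dict_keys(['frame', 'depth', 'camera_matrix', 'view'])
```

View pics/top0.png

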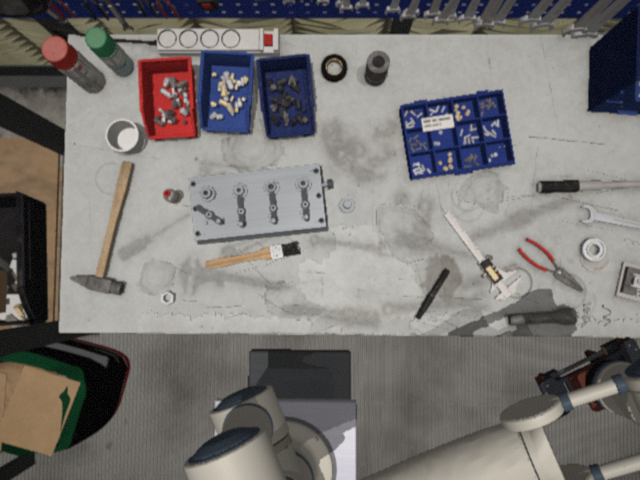

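View pics/scene0.png

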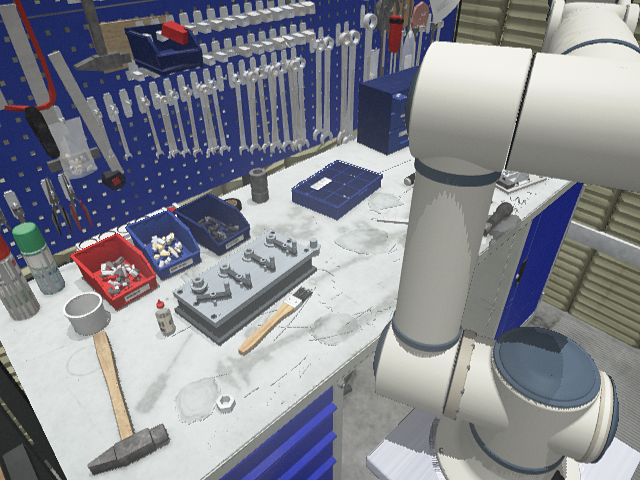

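The top view shows the jig with plate corners near (190,178), (323,165), (328,229) and (196,242). The open station is the leftmost one: its bush is at about (208,191) and its knob at about (221,222), swung right. Next I'll measure it roughly from the top view and look closer with the wrist camera.

```bash
cat > h.py <<'E'
from bench import *
import cv2,numpy as np
def quat(a): return [0,float(np.cos(a/2)),float(np.sin(a/2)),0]
def ray(im,u,v):
    K,V=im['camera_matrix'],im['view'];R,t=V[:3,:3],V[:3,3]
    d=R.T@np.array([(u-K[0,2])/K[0,0],-(v-K[1,2])/K[1,1],-1]);return -R.T@t,d
def onz(im,u,v,z):
    c,d=ray(im,u,v);return c+d*(z-c[2])/d[2]
def pix(im,p):
    q=im['view'][:3,:3]@np.array(p)+im['view'][:3,3];K=im['camera_matrix']
    return np.array([K[0,2]+K[0,0]*q[0]/-q[2],K[1,2]-K[1,1]*q[1]/-q[2]])
def bydepth(im,u,v):
    c,d=ray(im,u,v);return c+d*im['depth'][int(round(v)),int(round(u))]
E
python3 - <<'E'
from h import *
T=dict(np.load('top0.npz'))
P=[onz(T,u,v,.06) for u,v in((190,178),(323,165),(328,229),(196,242))]
for p in P:print(p.round(4))
print('depth plate',bydepth(T,240,178).round(4),bydepth(T,225,228).round(4))
print('bush',onz(T,208,191,.09),bydepth(T,208,188),'knob',onz(T,221,222,.1))
y=P[0]-P[1];th=np.arctan2(-y[0],y[1]);print('yaw',th)
im=get_image('wrist');s=state();
R=im['view'][:3,:3].T;c=-R@im['view'][:3,3];a=2*np.arctan2(s['ee_rot'][2],s['ee_rot'][1])
X=np.array([[np.cos(a),np.sin(a),0],[np.sin(a),-np.cos(a),0],[0,0,-1]]).T
print('cam in tool',(X.T@(c-s['ee_pos'])).round(3),'look',(X.T@-R[:,2]).round(3),im['camera_matrix'][0,0])
for b in(th+np.pi/2,th-np.pi/2):print(b,inverse_kinematics([.52,.15,.3],quat(b)))
E
```

```text
[0.6426 0.2108 0.06  ]
[ 0.6726 -0.0816  0.06  ]
[ 0.5318 -0.0934  0.06  ]
[0.5017 0.1949 0.06  ]
depth plate [0.6433 0.1007 0.059 ] [0.5326 0.1314 0.0625]
bush [0.60975493 0.16450454 0.09      ] [0.61813088 0.16720665 0.07716699] knob [0.5422911  0.13368269 0.1       ]
yaw 0.10225696663889487
cam in tool [ 0.074  0.001 -0.153] look [-0.271 -0.001  0.963] 404.34637672049524
1.6730532934337914 [ 2.17973246e-01 -4.17778195e-02  1.24212532e+00 -4.44089210e-16
  1.94124515e+00  1.15716279e-01]
-1.4685393601560017 None
```

```bash
python3 - <<'E'
from h import *
a=.1023+np.pi/2
close()
for i,p in enumerate([[.575,.15,.22],[.575,.09,.24],[.575,.045,.27]]):
    move_to(p,quat(a));im=get_image('wrist');np.savez(f'w{i}.npz',**im);cv2.imwrite(f'pics/w{i}.png',im['frame'])
    print(state()['time'],state()['ft_force'].round(2) if hasattr(state()['ft_force'],'round') else state()['ft_force'])
a=cv2.imread('pics/w0.png');b=cv2.imread('pics/w1.png');c=cv2.imread('pics/w2.png')
cv2.imwrite('pics/w01.png',cv2.resize(np.hstack([a,b,c]),(800,200)))
E
```

```text
4.2083 [-0.27  0.71 -0.09]
4.6167 [0.12 0.72 0.14]
5.0 [0.19 0.15 0.14]
```

View pics/w0.png

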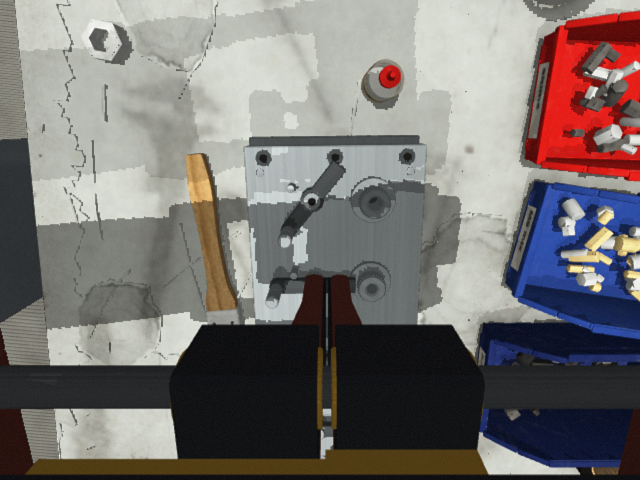

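View pics/w1.png

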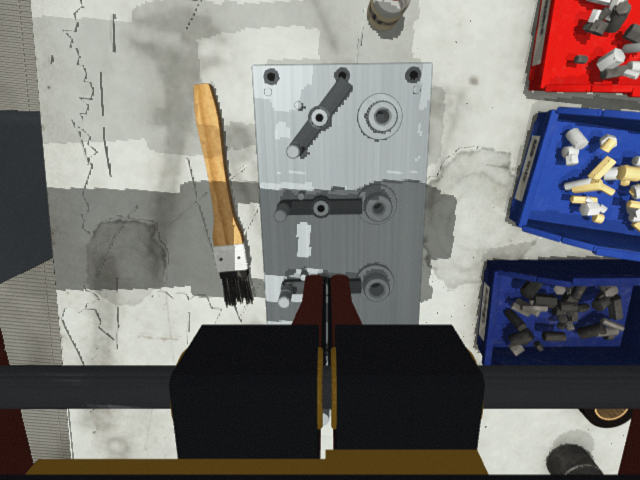

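w0 shows the bush bore near (375,200), the pivot screw at (312,201) and the knob top at (285,240). In w1 they are near (382,116), (320,117) and (293,151). I'll take enlarged crops to refine these pixels, then triangulate.

```bash
python3 - <<'E'
from h import *
a=cv2.imread('pics/w0.png')[140:265,250:430];b=cv2.imread('pics/w1.png')[55:180,250:430]
im=np.hstack([cv2.resize(x,None,fx=2.2,fy=4.4/2,interpolation=cv2.INTER_CUBIC) for x in(a,b)])
cv2.imwrite('pics/crops.png',cv2.convertScaleAbs(im,alpha=1.3,beta=15))
W=[dict(np.load(f'w{i}.npz')) for i in(0,1)]
def tri(p,q):
    (c,d),(e,f)=ray(W[0],*p),ray(W[1],*q);s=np.linalg.lstsq(np.c_[d,-f],e-c,rcond=None)[0]
    A,B=c+s[0]*d,e+s[1]*f;return ((A+B)/2).round(4),np.linalg.norm(A-B).round(4)
for n,p,q in(('bush',(375,200),(382,116)),('piv',(312,201),(320,117)),('knob',(285,240),(293,151)),('hole',(335,157),(342,75))):
    print(n,tri(p,q),bydepth(W[0],*p).round(4),bydepth(W[1],*q).round(4))
# circles (bush collar etc.)
for i,(n) in enumerate('01'):
    g=cv2.cvtColor(W[i]['frame'],cv2.COLOR_BGR2GRAY);c=cv2.HoughCircles(cv2.resize(g,None,fx=3,fy=3,interpolation=cv2.INTER_CUBIC),cv2.HOUGH_GRADIENT,1,30,param1=120,param2=28,minRadius=12,maxRadius=75)
    print((c[0]/3).round(1)[(c[0,:,0]/3>255)&(c[0,:,0]/3<430)&(c[0,:,1]/3<265)].tolist())
E
```

```text
bush (array([0.6094, 0.17  , 0.0764]), np.float64(0.0001)) [0.6115 0.1672 0.0608] [0.6117 0.1704 0.0592]
piv (array([0.5628, 0.1646, 0.077 ]), np.float64(0.0002)) [0.5627 0.1644 0.076 ] [0.563  0.1646 0.0762]
knob (array([0.5465, 0.1392, 0.0995]), np.float64(0.0004)) [0.5469 0.1399 0.102 ] [0.5464 0.1394 0.1015]
hole (array([0.5767, 0.1972, 0.0623]), np.float64(0.0001)) [0.5767 0.1971 0.0617] [0.5766 0.1972 0.062 ]
[[386.5, 80.19999694824219, 17.5], [311.79998779296875, 201.1999969482422, 8.100000381469727], [372.5, 198.1999969482422, 19.899999618530273], [262.5, 158.1999969482422, 8.399999618530273], [407.5, 156.8000030517578, 4.400000095367432]]
[[378.79998779296875, 116.80000305175781, 23.299999237060547], [319.20001220703125, 117.5, 8.0], [292.79998779296875, 151.5, 5.599999904632568], [378.5, 208.1999969482422, 12.5], [270.79998779296875, 76.5, 8.100000381469727], [321.20001220703125, 209.5, 8.899999618530273], [388.20001220703125, 121.5, 13.0], [413.20001220703125, 75.80000305175781, 8.399999618530273], [386.5, 109.80000305175781, 8.600000381469727]]
```

View pics/crops.png

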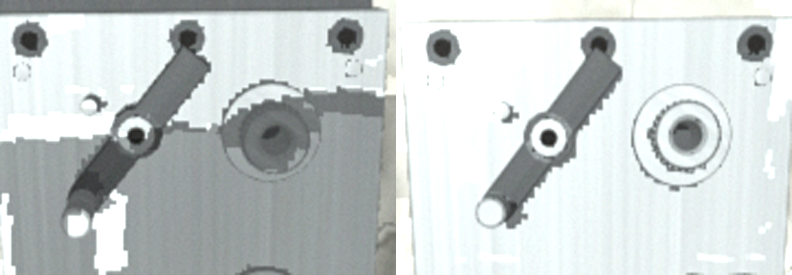

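Both crops are clear: the screw and the knob match between views, and the collar centre is about (373,200.8) in w0 and (381.6,116.2) in w1. The knob is 30.2 mm from the pivot and q ≈ 0.90, as the text says. Next I check the bush against the pivot, then press.

```bash
python3 - <<'E'
from h import *
W=[dict(np.load(f'w{i}.npz')) for i in(0,1)]
p,q=(373,200.8),(381.6,116.2)
(c,d),(e,f)=ray(W[0],*p),ray(W[1],*q);s=np.linalg.lstsq(np.c_[d,-f],e-c,rcond=None)[0];print('tri',c+s[0]*d,e+s[1]*f)
X=np.array([np.cos(.1023),np.sin(.1023)]);b=np.array([.5628,.1646])+.046*X
print('from pivot',b,'onz',onz(W[0],*p,.09),onz(W[1],*q,.09))
for du in range(-12,13,2):print(du,[ (bydepth(w,r[0]+du,r[1])[2]*1e3).round(1) for w,r in zip(W,(p,q))],end=' ')
t=np.mean([b,onz(W[0],*p,.09)[:2],onz(W[1],*q,.09)[:2]],0);print('\ntarget',t)
assert np.linalg.norm(t-b)<.004
Q=quat(.1023+np.pi/2)
move_l([*t,.27],.15,Q);move_l([*t,.115],.12)
f0=np.array(state()['ft_force']);z=.115;zc=None
while z>.083:
    z-=.0005 if zc else .001
    move_l([*t,z],.02);st=state();F=st['ft_force'][2]-f0[2]
    if F>1.5:
        if zc is None: zc=z
        print(round(z-.008,4),round(st['ee_pos'][2]-.008,4),round(F,1))
    if F>13:break
hold(.3);print('end',state()['ft_force'],state()['time'])
E
```

```text
tri [0.60756711 0.16969928 0.07908479] [0.60875211 0.16972995 0.07924093]
from pivot [0.60855951 0.1692976 ] onz [0.60607826 0.17165342 0.09      ] [0.60734147 0.16945719 0.09      ]
-12 [np.float64(89.5), np.float64(89.3)] -10 [np.float64(89.6), np.float64(89.2)] -8 [np.float64(89.5), np.float64(89.8)] -6 [np.float64(89.7), np.float64(58.3)] -4 [np.float64(59.4), np.float64(60.2)] -2 [np.float64(59.6), np.float64(59.6)] 0 [np.float64(58.7), np.float64(59.2)] 2 [np.float64(59.9), np.float64(62.4)] 4 [np.float64(65.7), np.float64(72.6)] 6 [np.float64(73.3), np.float64(82.7)] 8 [np.float64(82.9), np.float64(88.3)] 10 [np.float64(89.3), np.float64(89.4)] 12 [np.float64(89.1), np.float64(90.4)] 
target [0.60732641 0.17013607]
0.089 0.0894 4.6
0.0885 0.0886 3.3
0.088 0.0879 2.8
0.0875 0.0874 3.8
0.087 0.0869 2.9
0.0865 0.0865 3.2
0.086 0.0859 3.4
0.0855 0.0855 3.4
0.085 0.085 2.8
0.0845 0.0844 3.0
0.084 0.084 3.4
0.0835 0.0834 3.1
0.083 0.083 4.0
0.0825 0.0825 3.0
0.082 0.082 2.1
0.0815 0.0814 2.8
0.081 0.0809 3.0
0.0805 0.0805 4.1
0.08 0.0804 5.2
0.0795 0.0803 7.0
0.079 0.0803 8.4
0.0785 0.0803 11.1
0.078 0.0803 12.4
0.0775 0.0803 12.9
0.077 0.0802 14.9
end [-5.12758897 -1.02760074 15.81321239] 18.25
```

The bush is home: contact was at 89.4 mm and it stopped hard at 80.3 mm, which is the plate plus 20 mm. Now I push the knob.

```bash
python3 - <<'E'
from h import *
P=np.array([.5628,.1646]);X=np.array([np.cos(.1023),np.sin(.1023)]);Y=np.array([-X[1],X[0]])
w=lambda x,y,z:[*(P+x*X+y*Y),z]
e=state()['ee_pos'];move_l([e[0],e[1],.15],.15)
move_l(w(-.025,-.042,.15),.15);move_l(w(-.025,-.042,.095),.12)
f0=np.array(state()['ft_force']);y=-.042;print(state()['time'],f0.round(2))
while y<-.008:
    y+=.003 if y<-.021 else .001
    move_l(w(-.025,y,.095),.04);s=state();F=(np.array(s['ft_force'])-f0)[:2]
    r=np.array(s['ee_pos'])[:2]-P
    print(round(y,4),(r@Y).round(4),'F along y',(F@Y).round(1),'x',(F@X).round(1))
    if -(F@Y)>12:break
hold(.2)
move_l(w(-.025,(r@Y)-.012,.095),.06);move_l(w(-.025,(r@Y)-.012,.17),.15)
move_l([.575,.09,.24],.2)
im=get_image('wrist');np.savez('w3.npz',**im)
cv2.imwrite('pics/w3.png',cv2.resize(im['frame'][50:270,240:450],None,fx=2.5,fy=2.5))
print(state()['time'])
E
```

```text
20.1417 [-0.38  0.47  0.48]
-0.039 -0.0392 F along y -2.6 x -0.6
-0.036 -0.0381 F along y -10.1 x -3.7
-0.033 -0.0369 F along y -15.0 x -10.0
22.7583
```

View pics/w3.png

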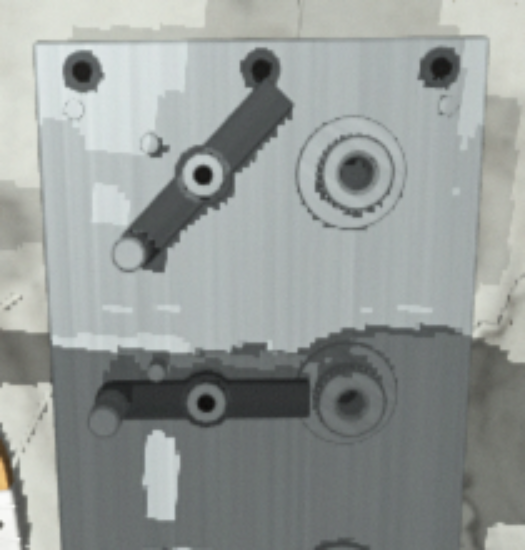

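The picture shows the bush home, but the knob has barely moved: pushing straight along +y friction-locks on the flat fingertip. I'll push along the knob's arc instead, so that friction helps.

```bash
python3 - <<'E'
from h import *
P=np.array([.5628,.1646]);X=np.array([np.cos(.1023),np.sin(.1023)]);Y=np.array([-X[1],X[0]])
w=lambda x,y,z:[*(P+x*X+y*Y),z]
k=lambda q,z=.095:w(-.03*np.cos(q)+.004,-.03*np.sin(q)-.015,z)
a=w(-.015,-.042,.15);move_l(a,.25);move_l([*a[:2],.095],.15)
f0=np.array(state()['ft_force']);q=.98
while q>-.3:
    q-=.08 if q>.1 else .04
    move_l(k(q),.04);s=state();F=(np.array(s['ft_force'])-f0)[:2];r=np.array(s['ee_pos'])[:2]-P
    print(round(q,2),'xy',(r@X).round(4),(r@Y).round(4),'F',(F@X).round(1),(F@Y).round(1))
    n=np.linalg.norm(F)
    if n>22 or (n>10 and r@Y>-.0185 and q<.05):break
hold(.2)
b=w(r@X,(r@Y)-.012,.095);move_l(b,.06);move_l([*b[:2],.17],.2)
move_l([.575,.09,.24],.25)
im=get_image('wrist');np.savez('w4.npz',**im)
cv2.imwrite('pics/w4.png',cv2.resize(im['frame'][50:270,240:450],None,fx=2.5,fy=2.5))
print(state()['time'])
E
```

```text
0.9 xy -0.0139 -0.0382 F 0.2 0.4
0.82 xy -0.0164 -0.0369 F -0.7 0.7
0.74 xy -0.0182 -0.0353 F -1.3 -1.3
0.66 xy -0.0199 -0.0335 F -0.8 -2.0
0.58 xy -0.0214 -0.0315 F -1.9 -3.0
0.5 xy -0.0226 -0.0293 F -2.3 -2.8
0.42 xy -0.0236 -0.0271 F -3.3 -2.2
0.34 xy -0.0244 -0.0248 F -3.0 -1.9
0.26 xy -0.025 -0.0224 F -2.2 -0.9
0.18 xy -0.0254 -0.02 F -2.0 0.1
0.1 xy -0.0257 -0.0177 F -1.0 -0.1
0.02 xy -0.0259 -0.016 F -2.2 -3.4
-0.02 xy -0.0259 -0.0157 F -1.3 -7.4
-0.06 xy -0.026 -0.0155 F -3.6 -10.6
28.9917
```

View pics/w4.png

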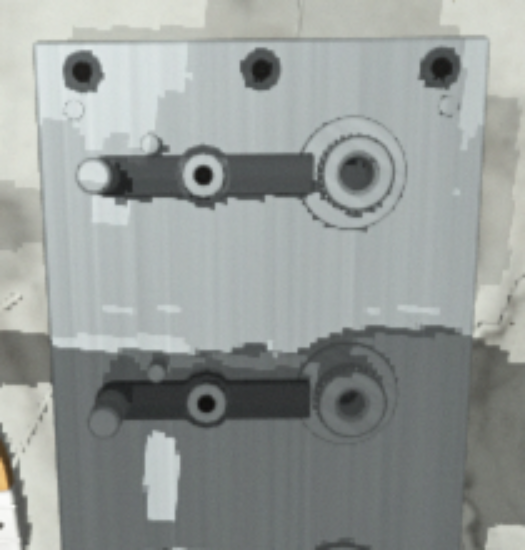

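The keeper bar, from (95,175) to (312,175), now lies parallel to its neighbour's with its nose over the flange. It is against the stop pin near (150,145), where the push met a hard stop. The arm is clear, so I'm handing in.

```bash
python3 -c "
from bench import *
print(job_done(),state()['time'])"
```

```text
the job is handed in; nothing more can be done
the job is handed in; nothing more can be done
```

The bush is pressed home (hard stop at 80.3 mm, about 15 N) and its keeper pushed against its stop with its nose over the flange; the arm was withdrawn and the job handed in at about 29 s, with no verdict reported back.

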